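Wedge a blank home in the drilling fixture

ROBOT

A 7-joint arm with a two-finger parallel gripper is mounted at the origin on the work surface; the furniture and walls round the work are solid. World frame = base frame: x ahead of the robot, y to its left, z up, the work surface at z = 0. Lengths are in m, angles in rad, forces in N, time in s.
With the tool pointing down it reaches from about 0.35 to 0.9 m from the base axis. Payload 8.1 kg.
Tool frame: the origin (TCP) lies at the very end of the fingers, on their centre line; the grasp point (between the pads) lies arm.grip_point_offset behind it (arm.grip_point_offset is the distance from the TCP to the grasp point, in m); z points along the fingers, y is the line along which they close (so a half turn about z gives the same grasp; the last joint's range is limited). The gripper opens to 92 mm and grips with 3 to 60 N. Pads are 19 mm wide; open, the fingers measure 130 mm over their backs; the gripper's body (75 mm by 190 mm) begins 47 mm behind the grasp point.
Start: joints at [1.235, 0.434, 0.025, 1.573, -0.012, 1.134, -0.075], TCP at [0.144, -0.608, 0.227] pointing down, gripper open.
Joint ranges: [-2.62, 2.62], [-0.44, 2.09], [-1.27, 1.32], [0.08, 2.57], [-1.32, 4.46], [0.12, 2], [-2.74, 2.74]. Speed limits (rad/s): [2.22, 2.22, 3.01, 3.01, 3.14, 3.14, 3.14].

INTERFACE

Orientations are given as a rotation vector (axis times angle).
In Python, from cell import arm gives the robot as it stands. The module is installed in compiled form; this text tells all that it offers.
- The arm moves only by the shell command python3 -m creep 'ROWS' [OPENING] [FORCE]. ROWS is JSON, a list of rows, each a list of 6 numbers: the shift along the tool's x, y, z scaled (see below), then the turn, a rotation vector about the tool's x, y, z scaled (see below). A call has 1 to 20 rows; each row shifts and turns the commanded pose from where the row before left it, along the tool's axes as they then stand; what a row does not reach is not made up. The controller multiplies each number of a shift by 0.4 m and each number of a turn by 120 degrees. A row lasts 1/12 s, in which the tool goes at most 41.7 mm and 7.16 degrees, less where a joint would pass 70% of its speed; a pose out of reach is approached as far as the arm can. A call with a number of a shift or a turn outside -1 to 1 is refused whole. A call with a gripper value outside its range is refused whole. OPENING is the closure, from -1 (fully open) to 1 (shut), set as the call begins (- or left out, the last holds). The fingers move at their own pace and stop on an object; FORCE is the grip in N (left out, the last holds). Time passes only in rows, so rows that do not move let the fingers close. It gives the time, the measured TCP pose, the force, the opening and the grip force at its end, in the units of the state.
- arm.observe(): the state, without advancing time (a new reading comes with each control period).
- arm.get_image(name): name is "side" or "top"; returns a dict with "frame" (400x640x3 uint8, red, green, blue), "intrinsics" (3x3 intrinsics, pixels), "rvec" (rotation vector, rad) and "tvec" (3), from world to camera coordinates, as OpenCV has them. Camera axes: x right, y down, z forward; pixel columns grow to the right and rows downward; lengths in m; the calibration is good to about 2 mm. A picture is of the moment at which its call begins. There is no depth.
- arm.sign_off(): hands the job in; it is judged then, once.
The state is a dict: "clock": time; "joints": joint angles; "dq": joint speeds; "joint_efforts": joint torques, N m; "position": TCP position; "ee_rot": TCP orientation; "force": force on the tool from outside, world axes, zero at the start; "ft_torque": the same for the moment, N m; "width": opening from 0.0 (shut) to 1.0 (fully open); "gripper_force": force on a finger pad.
Only numpy, scipy, OpenCV 4.12 (cv2) and the standard library are available. Lean on these libraries where they do the work, as an engineer would, in place of code of your own. Each camera call takes 0.05 s, during which the arm holds its last target. There are 200 camera calls.

TASK

Clamp the pale key-rack blank in the drilling fixture: stand the dark walnut packer on the base between the blank and the skewed cleat, and with it push the blank squarely and fully home under the lip of the fence. Leave the packer against the blank and slide the wedge, thin end first and flat on the base, into the gap between packer and cleat from the wide end until all is firmly tight. Finish while still pushing the wedge in with the fingers, so the blank stays pressed flush to the fence while I lock it; leave the tin and the glue bottle where they are.

Things in the scene. Friction and masses are not known exactly. Their poses are not given: they have to be found in the camera images.
- fixture: Drilling fixture screwed to the bench, turned up to 0.15 rad: plywood base 217 x 250 mm, 15 mm thick. Origin on the bench under the base; x points across it to the fence, y along the fence to its left (wide end of the gap), z up. In this frame the base spans x -112 to +105, y -98 to +152 mm. All fixture x, y given here are in this frame; heights are above the base top (z = 15 mm).
- fence (a point): Point on the upright fence face at x = +80 mm, y = 0, at base-top level. The fence (far side, y -90 to +85 mm) carries a dark lip that overhangs the blank's place by 10 mm, underside 21 mm and top 29 mm above the base.
- end_stop (a point): Point on the end stop's +y face (x = +26, y = -65 mm of the fixture, base-top level). The stop, 16 mm high and 20 mm thick, stands across the right end from x = -27 mm to the fence; blank and packer belong on its +y side.
- cleat: Skewed cleat: brown batten 24 x 165 mm, 20 mm high, screwed to the base on the robot's side; it cannot move. Origin at the middle of its long working face, at base-top level; the face runs along its own y and looks along its own x, toward the fence. Turned 0.129 rad (1 : 7.7) to the fence, so the gap is widest at the left (+y). Its x on the fixture varies from -73 to -67 mm.
- blank: Pale key-rack blank, 60 (its x) x 130 (its y) x 18 mm, 0.11 kg, three marked hole centres on top, loose on the base; origin at the centre of its underside. It starts a little askew, 10 to 18 mm short of the fence. Fully home its edge touches the fence under the lip: origin at x = +50 mm of the fixture, axes along the fixture's.
- packer: Dark walnut offcut, 120 (its x) x 50 (its y) x 50 mm high, 0.2 kg, lying on the bench left or right of the fixture (it and the wedge may swap sides); origin at the centre of its underside. In use its long side lies along the fence. It stands higher than blank, cleat, stop and lip, so it can be gripped across its 50 mm above them.
- wedge: Wooden wedge on the bench, 180 mm long (its y), 26 high, 0.14 kg: thin end (-y) 34 mm wide, red thick end (+y) 57.4 mm. Origin on the underside at mid length and mid width (45.7 mm there): straight face at x = +22.85 mm, -x face slopes 1 : 7.7 like the cleat. In use its axes lie along the fixture's, straight face on the packer; tight with its thin end at y about -70 to -20 mm of the fixture.
- wedge_thin_end (a point): Centre of the wedge's thin end face (13 mm above its underside).
- wedge_thick_end (a point): Centre of the wedge's red thick end face (13 mm above its underside), where it is pushed.
- wax_tin: Bystander: round tin with green lid, 79 mm across, 34 mm high, at the back left of the bench; origin under its centre.
- glue_bottle: Bystander: glue bottle with red nozzle, 62 mm across, 158 mm high, at the back right corner; origin under its centre.

How it is judged:
On the way, in this order (a step that is already met when the one before it is completed fails the run):
1. the packer stands on the base behind the blank and the blank is home under the lip (x of blank in the frame of fixture above 0.0465 m and angle between the x axis of blank and the x axis of fixture, either way round below 0.04 rad and x of packer in the frame of fixture between -0.025 and 0.002 m and y of packer in the frame of fixture between -0.02 and 0.045 m and z of packer in the frame of fixture below 0.022 m), for 0.1 s.
2. the wedge's thin end has entered the gap, lying flat between packer and cleat (y of wedge_thin_end in the frame of fixture between -0.09 and 0.055 m and x of wedge_thin_end in the frame of fixture between -0.078 and -0.028 m and z of wedge_thin_end in the frame of fixture between 0.022 and 0.036 m), for 0.1 s.
At the end, for the whole second after the job is handed in: Blank flat on the base, within 2.5 mm of the fence and square within 0.03 rad; packer square behind it; wedge flat in the gap, thin end past mid-fixture, over 2 N at wedge-packer, wedge-cleat and packer-blank; fingers still push on the wedge (over 2 N), touch neither packer nor blank; all at rest (x of blank in the frame of fixture between 0.0475 and 0.053 m and angle between the x axis of blank and the x axis of fixture, either way round below 0.03 rad and y of blank in the frame of fixture between -0.003 and 0.03 m and z of blank in the frame of fixture between 0.012 and 0.018 m and angle between blank's own z axis and vertical below 0.04 rad and x of packer in the frame of fixture between -0.009 and -0.001 m and y of packer in the frame of fixture between -0.012 and 0.045 m and z of packer in the frame of fixture between 0.012 and 0.018 m and angle between the x axis of packer and the y axis of fixture, either way round below 0.05 rad and y of wedge_thin_end in the frame of fixture between -0.09 and 0 m and z of wedge in the frame of fixture between 0.011 and 0.019 m and angle between the y axis of wedge and the y axis of fixture, either way round below 0.05 rad and angle between wedge's own z axis and vertical below 0.05 rad and contact force between packer and blank above 2 N and contact force between wedge and packer above 2 N and contact force between wedge and cleat above 2 N and contact force between the fingers and wedge above 2 N and contact force between the fingers and packer below 0.5 N and contact force between the fingers and blank below 0.5 N and linear speed of each of wedge, blank below 0.01 m/s); the arm keeps its last pose, push and grip.
It fails at once if a bystander was shifted by more than 30 mm (distance of any of wax_tin, glue_bottle from where it was at the start of the episode above 0.03 m).
It also fails if it takes over 72 s, if anything falls off the work surface, if the arm or the gripper's body presses on something with over 40 N, if the wrist force passes 120 N, or if a joint passes its speed limit or range.

## Working session

There is one attempt and no reset: what is moved stays moved. The work goes in short steps, Python scripts to look and compute and a shell command to move; the robot and the scene stay as the last step left them, time stands still between calls to the robot, and variables do not carry over. Pictures are saved under pics/ and viewed, at most 10 in all, crops included, and the job is handed in when it is done.

```bash
mkdir -p pics; cat > h.py <<'E'
import numpy as np, cv2
from cell import arm
def snap(n,f=None):
    d=arm.get_image(n)
    if f: cv2.imwrite('pics/'+f,d['frame'][:,:,::-1])
    return d
def ray(d,px,z):
    R=cv2.Rodrigues(np.array(d['rvec'],float))[0]; t=np.array(d['tvec'],float).ravel(); K=np.array(d['intrinsics'],float)
    u=np.linalg.inv(K)@np.array([px[0],px[1],1.]); v=R.T@u; c=-R.T@t
    return c+v*(z-c[2])/v[2]
def proj(d,P):
    return cv2.projectPoints(np.array(P,float).reshape(-1,3),np.array(d['rvec'],float),np.array(d['tvec'],float),np.array(d['intrinsics'],float),None)[0].reshape(-1,2)
E
python3 - <<'E'
from h import *
for n in('top','side'):
    d=snap(n,n+'0.png'); R=cv2.Rodrigues(np.array(d['rvec'],float))[0]
    print(n,-R.T@np.array(d['tvec']).ravel(),R[2],d['intrinsics'])
s=arm.observe();print(s,arm.grip_point_offset)
E
```

```text
top [0.3247369  0.00649273 1.08520408] [ 0.16232656 -0.01745322 -0.98658272] [[470.45717599   0.         323.94887725]
 [  0.         470.45717599 205.57118704]
 [  0.           0.           1.        ]]
side [0.43437529 1.00157411 0.62872427] [ 0.06238259 -0.86783342 -0.49292349] [[520.6303548    0.         328.04586844]
 [  0.         520.6303548  202.31221147]
 [  0.           0.           1.        ]]
{'clock': 0.1, 'joints': array([ 1.23538119,  0.43513051,  0.02497379,  1.57398522, -0.01158716,
        1.13400227, -0.07511515]), 'dq': array([-0.00065982, -0.00221282, -0.00085425, -0.00200135, -0.00055512,
       -0.0007212 , -0.00011215]), 'joint_efforts': array([ 2.85598115e-03, -6.69116378e+01,  9.87887867e-01, -3.15141034e+01,
       -6.05537533e-02,  3.74930596e-02,  2.96663507e-05]), 'position': array([ 0.14404002, -0.60771479,  0.2260457 ]), 'ee_rot': array([-3.11900624e+00, -3.64599854e-01,  4.64552209e-04]), 'force': array([-0.1757923 ,  0.0968086 ,  0.52527046]), 'ft_torque': array([-0.01548925,  0.01870395,  0.02080734]), 'gripper_force': 0.0, 'width': 1.001738016961396} 0.0188
```

View pics/top0.png

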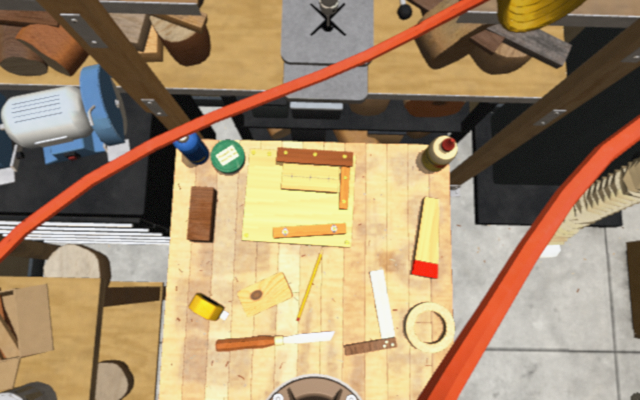

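View pics/side0.png

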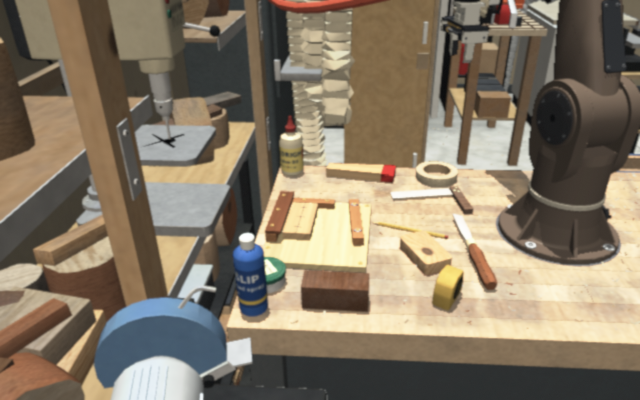

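The top view shows the packer at (202,214), the wedge at (427,238) with its red end towards the robot, the fixture at x 245–352 and y 150–247, the blank at (310,177), the cleat at (310,231), and the stop at (344,187). The side view agrees. The tin is at (228,156) and the glue bottle at (439,152), both in the top view.

```bash
python3 - <<'E'
from h import *
im=cv2.imread('pics/top0.png')
c=cv2.resize(im[138:288,180:450],None,fx=2.9,fy=2.9,interpolation=cv2.INTER_CUBIC);cv2.imwrite('pics/crop0.png',c)
hsv=cv2.cvtColor(im,cv2.COLOR_BGR2HSV)
for n,p in dict(packer=(202,205),wedge=(428,235),red=(425,269),cleat=(300,231),fence=(300,155),blank=(300,183),base=(270,215),bench=(380,200),stop=(344,195)).items(): print(n,p,hsv[p[1],p[0]])
E
```

```text
packer (202, 205) [ 11 162 140]
wedge (428, 235) [ 29  93 248]
red (425, 269) [  3 234 249]
cleat (300, 231) [ 17 172 248]
fence (300, 155) [ 11 176 181]
blank (300, 183) [ 28  99 248]
base (270, 215) [ 29  84 248]
bench (380, 200) [ 24  82 248]
stop (344, 195) [ 16 173 247]
```

View pics/crop0.png

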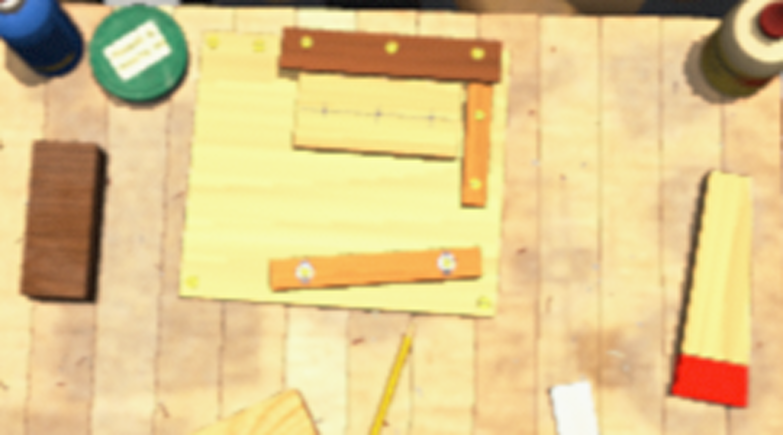

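The crop (scale 2.9, offset (180,138)) shows the base corners at about (205,32), (180,297), (492,316) and (508,35). The packer top spans about (33..100, 141..299), and the wedge runs from (730,172) to the red end at (712,403).

```bash
cat >> h.py <<'E'
def rigid(A,B):
    A=np.array(A,float);B=np.array(B,float);a=A.mean(0);b=B.mean(0);X=A-a;Y=B-b
    th=np.arctan2((X[:,0]*Y[:,1]-X[:,1]*Y[:,0]).sum(),(X*Y).sum());R=np.array([[np.cos(th),-np.sin(th)],[np.sin(th),np.cos(th)]])
    t=b-R@a;return th,R,t,np.linalg.norm(A@R.T+t-B,axis=1)
def mask(hsv,lo,hi,roi):
    m=cv2.inRange(hsv,np.array(lo),np.array(hi));k=np.zeros_like(m);x0,y0,x1,y1=roi;k[y0:y1,x0:x1]=m[y0:y1,x0:x1]
    c,_=cv2.findContours(k,cv2.RETR_EXTERNAL,cv2.CHAIN_APPROX_NONE);return max(c,key=cv2.contourArea)
E
python3 - <<'E'
from h import *
d=snap('top')
P=lambda l,z:[ray(d,(180+(x+.5)/2.9-.5,138+(y+.5)/2.9-.5),z)[:2] for x,y in l]
W=P([(205,32),(180,297),(492,316),(508,35)],.015)
th,R,t,res=rigid([(.105,.152),(-.112,.152),(-.112,-.098),(.105,-.098)],W)
print('fix',th,t,res)
F=lambda pts:np.round((np.array(pts)-t)@R*1000,1)
print('blank',F(P([(300,74),(294,147),(459,157),(464,85)],.033)))
print('cleat',F(P([(270,261),(480,248),(481,277),(271,291)],.035)))
print('lip',F(P([(283,28),(501,42),(499,81),(280,66)],.044)))
print('stop',F(P([(469,83),(461,205),(487,207),(492,84)],.031)))
im=cv2.cvtColor(d['frame'],cv2.COLOR_RGB2HSV)
for n,lo,hi,roi,z in [('packer',(5,90,95),(20,255,200),(183,180,225,250),.05),('cleat',(12,130,150),(21,255,255),(265,215,355,245),.035),('lip',(5,120,100),(14,255,230),(270,140,360,172),.044),('red',(0,180,150),(8,255,255),(405,250,445,285),.026),('stop',(12,130,150),(21,255,255),(335,160,355,215),.031)]:
    c=mask(im,lo,hi,roi);r=cv2.minAreaRect(c);b=cv2.boxPoints(r);w=np.array([ray(d,p,z)[:2] for p in b])
    print(n,r,'world',np.round(w,4).tolist(),'fix',F(w).tolist())
print('wedge',np.round(P([(707,172),(749,176),(747,367),(687,355),(675,393),(746,406)],.026),4).tolist())
print('packerhand',np.round(P([(35,142),(100,144),(90,298),(23,294)],.05),4).tolist())
E
```

```text
fix -0.02830726615113339 [0.52586876 0.01806203] [0.00536397 0.00094734 0.00609453 0.00755901]
blank [[ 66.7  67.3]
 [  7.6  68.4]
 [  6.2 -61.4]
 [ 64.5 -62.9]]
cleat [[ -83.3   81.2]
 [ -65.2  -80.6]
 [ -87.8  -82.2]
 [-106.5   79. ]]
lip [[100.4  82. ]
 [ 98.1 -90.2]
 [ 66.4 -89.8]
 [ 69.5  82.5]]
stop [[ 66.8 -66.9]
 [-31.6 -64.6]
 [-32.1 -85. ]
 [ 67.  -85.2]]
packer ((200.5, 214.0), (56.0, 27.0), 90.0) world [[0.5327, 0.2946], [0.534, 0.2347], [0.4089, 0.2277], [0.4078, 0.2865]] fix [[-1.0, 276.7], [2.0, 216.8], [-122.8, 206.2], [-125.7, 265.0]]
cleat ((309.0028381347656, 230.5459747314453), (10.88709831237793, 72.66255950927734), 86.47854614257812) world [[0.4456, 0.1025], [0.4591, -0.06], [0.4346, -0.0618], [0.4212, 0.1001]] fix [[-82.6, 82.1], [-64.6, -80.0], [-89.0, -82.4], [-106.9, 79.1]]
lip ((314.098388671875, 156.33885192871094), (75.4752197265625, 16.027294158935547), 4.844000339508057) world [[0.596, 0.0994], [0.6337, 0.0976], [0.6228, -0.0747], [0.5852, -0.0719]] fix [[67.8, 83.3], [105.5, 82.6], [99.5, -90.0], [61.8, -88.3]]
red ((424.7115478515625, 268.9422912597656), (26.083446502685547, 14.120361328125), 11.309932708740234) world [[0.3496, -0.2088], [0.3806, -0.2154], [0.3703, -0.273], [0.3394, -0.2661]] fix [[-169.7, -231.8], [-138.6, -237.5], [-147.3, -295.3], [-178.4, -289.3]]
stop ((343.8563537597656, 184.00669860839844), (11.67943286895752, 49.60212326049805), 6.788974761962891) world [[0.4933, -0.0376], [0.6088, -0.0495], [0.6062, -0.0764], [0.4907, -0.064]] fix [[-31.0, -56.6], [84.8, -65.2], [82.9, -92.1], [-32.9, -83.1]]
wedge [[0.524, -0.2407], [0.5215, -0.2741], [0.371, -0.2693], [0.3793, -0.2228], [0.35, -0.2131], [0.3411, -0.2679]]
packerhand [[0.5315, 0.284], [0.531, 0.2342], [0.4122, 0.2351], [0.4142, 0.2856]]
```

```bash
cat >> h.py <<'E'
def edge(d,p,q,z,h=4,trim=.12):
    """refine straight edge near pixels p-q; return its 2 ends on plane z (world xy)"""
    g=cv2.GaussianBlur(d['frame'],(0,0),.7).astype(np.float32);p=np.array(p,float);q=np.array(q,float)
    u=(q-p)/np.linalg.norm(q-p);n=np.array([-u[1],u[0]]);s=np.arange(-h,h+.01,.2);pts=[]
    for a in np.linspace(trim,1-trim,40):
        c=p+a*(q-p);L=(c+s[:,None]*n).astype(np.float32)
        v=cv2.remap(g,L[:,0:1],L[:,1:2],cv2.INTER_LINEAR)[:,0]
        w=np.linalg.norm(np.gradient(v,axis=0),axis=1)*np.exp(-s**2/(h*h/2));k=w.argmax();k0,k1=max(k-4,0),k+5
        pts.append(c+n*(w[k0:k1]*s[k0:k1]).sum()/w[k0:k1].sum())
    pts=np.array(pts,np.float32)
    vx,vy,x0,y0=cv2.fitLine(pts,cv2.DIST_HUBER,0,.01,.01).ravel();c=np.array([x0,y0]);v=np.array([vx,vy]);v*=np.sign(v@u)
    r=np.abs((pts-c)@np.array([-vy,vx]));A=c+v*((p-c)@v);B=c+v*((q-c)@v)
    return ray(d,A,z)[:2],ray(d,B,z)[:2],np.median(r)
def crop(x,y): return (180+(x+.5)/2.9-.5,138+(y+.5)/2.9-.5)
E
python3 - <<'E'
from h import *
d=snap('top')
E=dict(lip=((280,66),(499,81),.044,3),lipback=((283,28),(501,42),.044,3),near=((180,297),(492,316),.015,4),left=((203,70),(180,297),.015,4),right=((505,90),(492,316),.015,4),stopL=((467,100),(461,200),.031,2),stopR=((492,90),(487,203),.031,2),cleat=((270,261),(480,248),.035,2),
 blankN=((294,147),(459,157),.033,2),blankL=((300,80),(294,145),.033,2),packT=((35,142),(100,144),.05,3),packL=((35,142),(23,294),.05,3),packR=((100,144),(90,298),.05,2),packB=((23,297),(90,299),.05,3),
 wedR=((749,180),(746,400),.026,3),wedL=((709,176),(676,390),.026,2),wedThin=((709,172),(749,175),.026,3),wedRed=((675,395),(746,406),.026,3),redline=((687,355),(747,367),.026,3))
for n,(p,q,z,h) in E.items():
    a,b,r=edge(d,crop(*p),crop(*q),z,h)
    v=b-a;print(n,np.round(a,4),np.round(b,4),'ang',round(float(np.arctan2(v[1],v[0])),4),'res',round(float(r),2))
E
```

```text
lip [0.5951 0.0986] [ 0.587  -0.0734] ang -1.6179 res 0.19
lipback [0.629  0.0972] [ 0.6221 -0.0749] ang -1.611 res 0.11
near [0.4192 0.1727] [ 0.4077 -0.0719] ang -1.6175 res 0.16
left [0.6007 0.165 ] [0.4174 0.173 ] ang 3.098 res 0.15
right [ 0.5897 -0.081 ] [ 0.4073 -0.0731] ang 3.0981 res 0.19
stopL [ 0.5769 -0.0489] [ 0.4965 -0.0444] ang 3.0857 res 0.18
stopR [ 0.5855 -0.0697] [ 0.4945 -0.0655] ang 3.0954 res 0.08
cleat [0.4455 0.1017] [ 0.4589 -0.0606] ang -1.4882 res 0.12
blankN [0.5362 0.0862] [ 0.5312 -0.0435] ang -1.6088 res 0.15
blankL [0.5896 0.0854] [0.537  0.0853] ang -3.1401 res 0.43
packT [0.5318 0.2841] [0.532  0.2342] ang -1.5666 res 0.06
packL [0.5315 0.2853] [0.4143 0.2872] ang 3.1255 res 0.13
packR [0.531 0.237] [0.4123 0.2316] ang -3.0961 res 0.38
packB [0.4097 0.2854] [0.4095 0.2349] ang -1.5742 res 0.04
wedR [ 0.5183 -0.2751] [ 0.3457 -0.2686] ang 3.1042 res 0.26
wedL [ 0.5208 -0.2422] [ 0.3523 -0.2136] ang 2.9729 res 0.08
wedThin [ 0.5248 -0.2424] [ 0.5207 -0.2738] ang -1.7019 res 0.09
wedRed [ 0.3476 -0.2129] [ 0.34   -0.2677] ang -1.7091 res 0.15
redline [ 0.3797 -0.2229] [ 0.3715 -0.2695] ang -1.7457 res 0.12
```

```bash
cat >> h.py <<'E'
from scipy.spatial.transform import Rotation as Ro
TH=-.0455; T=np.array([.5224,.0183]); RF=np.array([[np.cos(TH),-np.sin(TH)],[np.sin(TH),np.cos(TH)]])
def f2w(x,y): return RF@np.array([x,y])+T
def w2f(p): return RF.T@(np.array(p)[:2]-T)
def plan(x,y,z,yaw):
    "tool-frame shift (scaled, before turning) and turn (scaled) to target, x_tool at yaw, tool down; prints rows needed"
    s=arm.observe();R=Ro.from_rotvec(s['ee_rot'])
    G=Ro.from_matrix(np.array([[np.cos(yaw),np.sin(yaw),0],[np.sin(yaw),-np.cos(yaw),0],[0,0,-1]]))
    D=np.array([x,y,z])-s['position'];d=R.inv().apply(D);r=(R.inv()*G).as_rotvec()
    print('t',round(s['clock'],2),'pos',s['position'].round(4),'j',s['joints'].round(2),'F',s['force'].round(1),'w',round(s['width'],3),'gf',round(s['gripper_force'],1))
    print(' shift before turn',(d/.4).round(4),'after turn',(G.inv().apply(D)/.4).round(4),'rows',round(np.linalg.norm(d)/.0417,1),'| turn',(r/np.radians(120)).round(4),'rows',round(np.degrees(np.linalg.norm(r))/7.16,1))
E
python3 - <<'E'
from h import *
plan(.45,-.30,.23,3.13)
E
```

```text
t 0.2 pos [ 0.1441 -0.6078  0.2262] j [ 1.24  0.43  0.02  1.57 -0.01  1.13 -0.08] F [0.4 0.4 0.2] w 1.003 gf 0.0
 shift before turn [ 0.9217 -0.5725 -0.0089] after turn [-0.7558  0.7784 -0.0094] rows 10.4 | turn [-1.0000e-04 -7.0000e-04 -1.3834e+00] rows 23.2
```

```bash
python3 -m creep '[[0.077,-0.048,0,0,0,0],[0.077,-0.048,0,0,0,0],[0.077,-0.048,0,0,0,0],[0.077,-0.048,0,0,0,0],[0.077,-0.048,0,0,0,0],[0.077,-0.048,0,0,0,0],[0.077,-0.048,0,0,0,0],[0.077,-0.048,0,0,0,0],[0.077,-0.048,0,0,0,0],[0.077,-0.048,0,0,0,0],[0.077,-0.048,0,0,0,0],[0.077,-0.048,0,0,0,0],[0,0,0,0,0,-0.058],[0,0,0,0,0,-0.058],[0,0,0,0,0,-0.058],[0,0,0,0,0,-0.058],[0,0,0,0,0,-0.058],[0,0,0,0,0,-0.058],[0,0,0,0,0,-0.058],[0,0,0,0,0,-0.058]]' -1 30; python3 -c "
from h import *
plan(.4707,.2603,.15,3.13)"
```

```text
clock: 1.87
position: [0.4505, -0.2987, 0.2266]
ee_rot: [-2.583, -1.787, 0.0]
force: [-0.0, 0.6, 0.2]
width: 1.0
gripper_force: 0.0
t 1.87 pos [ 0.4505 -0.2987  0.2266] j [ 0.75  0.32 -0.34  1.76  0.12  1.08  0.01] F [-0.   0.6  0.2] w 1.0 gf 0.0
 shift before turn [ 1.3256 -0.4454  0.1916] after turn [-0.0342  1.398   0.1915] rows 13.5 | turn [-1.000e-04 -1.000e-04 -9.165e-01] rows 15.4
```

```bash
python3 -m creep '[[0.088,-0.03,0.005,0,0,0],[0.088,-0.03,0.005,0,0,0],[0.088,-0.03,0.005,0,0,0],[0.088,-0.03,0.005,0,0,0],[0.088,-0.03,0.005,0,0,0],[0.088,-0.03,0.005,0,0,0],[0.088,-0.03,0.005,0,0,0],[0.088,-0.03,0.005,0,0,0],[0.088,-0.03,0.005,0,0,0],[0.088,-0.03,0.005,0,0,0],[0.088,-0.03,0.005,0,0,0],[0.088,-0.03,0.005,0,0,0],[0.088,-0.03,0.005,0,0,0],[0.088,-0.03,0.005,0,0,0],[0.088,-0.03,0.005,0,0,0],[0,0,0.02,0,0,-0.058],[0,0,0.02,0,0,-0.058],[0,0,0.02,0,0,-0.058],[0,0,0.02,0,0,-0.058],[0,0,0.02,0,0,-0.058]]' && python3 -m creep '[[0,0,0.01,0,0,-0.057],[0,0,0.01,0,0,-0.057],[0,0,0,0,0,-0.057],[0,0,0,0,0,-0.057],[0,0,0,0,0,-0.057],[0,0,0,0,0,-0.057],[0,0,0,0,0,-0.057],[0,0,0,0,0,-0.057],[0,0,0,0,0,-0.057],[0,0,0,0,0,-0.057],[0,0,0,0,0,-0.057],[0,0,0,0,0,0]]'; python3 -c "
from h import *
plan(.4707,.2603,.024,3.13)"
```

```text
clock: 3.53
position: [0.4716, 0.2587, 0.1562]
ee_rot: [-1.931, -2.478, 0.0]
force: [1.1, 0.3, -0.1]
width: 1.0
gripper_force: 0.0
clock: 4.53
position: [0.4718, 0.2583, 0.1483]
ee_rot: [-0.018, -3.141, 0.0]
force: [-0.0, 0.3, 0.1]
width: 1.003
gripper_force: 0.0
t 4.53 pos [0.4718 0.2583 0.1483] j [ 0.11  0.59 -1.03  1.83  0.58  1.06  0.42] F [-0.   0.3  0.1] w 1.003 gf 0.0
 shift before turn [0.0025 0.005  0.3108] after turn [0.0027 0.0049 0.3108] rows 3.0 | turn [-0.0001 -0.0003  0.0001] rows 0.0
```

```bash
python3 -m creep '[[0,0.005,0.05,0,0,0],[0,0,0.06,0,0,0],[0,0,0.06,0,0,0],[0.003,0,0.06,0,0,0],[0,0,0.05,0,0,0],[0,0,0.03,0,0,0],[0,0,0,0,0,0],[0,0,0,0,0,0]]' && python3 -m creep '[[0,0,0,0,0,0],[0,0,0,0,0,0],[0,0,0,0,0,0],[0,0,0,0,0,0],[0,0,0,0,0,0],[0,0,0,0,0,0],[0,0,0,0,0,0],[0,0,0,0,0,0],[0,0,0,0,0,0],[0,0,0,0,0,0]]' 1 40; python3 -c "
from h import *
d=snap('side','side1.png')
print(f2w(-.022,.012));plan(.35,.26,.14,1.525)"
```

```text
clock: 5.2
position: [0.4704, 0.2609, 0.0248]
ee_rot: [-0.028, -3.141, 0.0]
force: [0.6, 0.5, 0.3]
width: 1.001
gripper_force: 0.0
clock: 6.03
position: [0.4706, 0.261, 0.0249]
ee_rot: [0.026, 3.141, 0.001]
force: [-0.0, 1.5, 2.9]
width: 0.544
gripper_force: 40.0
[0.50096858 0.03128824]
t 6.08 pos [0.4706 0.261  0.0249] j [ 0.    0.73 -0.88  1.93  0.76  0.85  0.26] F [-0.1 -0.8  3.4] w 0.542 gf 40.0
 shift before turn [ 0.3014 -0.0074 -0.2879] after turn [-0.0163 -0.3011 -0.2878] rows 4.0 | turn [ 2.00e-04 -0.00e+00  7.64e-01] rows 12.8
```

View pics/side1.png

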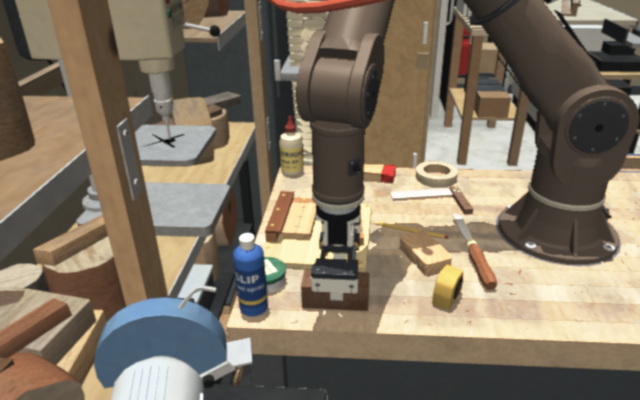

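The packer is gripped centrally at pixel (336,285), width 50 mm. The tin and the other objects are undisturbed.

```bash
python3 -m creep '[[0,0,-0.04,0,0,0],[0,0,-0.08,0,0,0],[0,0,-0.09,0,0,0],[0,0,-0.08,0,0,0],[0,-0.06,0,0,0,0.055],[0,0,0,0,0,0.055],[0,0,0,0,0,0.055],[0,0,0,0,0,0.055],[0,0,0,0,0,0.055],[0,0,0,0,0,0.055],[0,0,0,0,0,0.055],[0,0,0,0,0,0.055],[0,0,0,0,0,0.055],[0,0,0,0,0,0.055],[0,0,0,0,0,0.055],[0,0,0,0,0,0.055],[0,0,0,0,0,0.055],[0,0,0,0,0,0.047],[0,0,0,0,0,0],[0,0,0,0,0,0]]'; python3 -c "
from h import *
plan(*f2w(-.022,.012),.1,1.525)"
```

```text
clock: 7.75
position: [0.4698, 0.2365, 0.1404]
ee_rot: [2.263, 2.178, -0.002]
force: [0.0, 0.9, -1.0]
width: 0.541
gripper_force: 40.0
t 7.75 pos [0.4698 0.2365 0.1404] j [-0.1   0.45 -0.63  1.88  0.33  0.92 -0.92] F [ 0.   0.9 -1. ] w 0.541 gf 40.0
 shift before turn [-0.5095  0.0976  0.1014] after turn [-0.5088  0.1014  0.101 ] rows 5.1 | turn [-0.0002  0.0004  0.0036] rows 0.1
```

```bash
python3 -m creep '[[-0.073,0.014,0,0,0,0.0036],[-0.073,0.014,0,0,0,0],[-0.073,0.014,0,0,0,0],[-0.073,0.014,0,0,0,0],[-0.073,0.014,0,0,0,0],[-0.073,0.014,0,0,0,0],[-0.073,0.014,0,0,0,0],[0,0,0.05,0,0,0],[0,0,0.05,0,0,0],[0,0,0.03,0,0,0],[0,0,0,0,0,0],[0,0,0,0,0,0]]'; python3 -c "
from h import *
plan(*f2w(-.022,.012),.041,1.525)
snap('top','top2.png');a=cv2.imread('pics/top2.png')[138:288,180:450];cv2.imwrite('pics/c2.png',cv2.resize(a,None,fx=2.9,fy=2.9,interpolation=cv2.INTER_CUBIC))"
```

```text
clock: 8.75
position: [0.4989, 0.0307, 0.0883]
ee_rot: [-2.272, -2.168, 0.002]
force: [0.2, 0.5, -1.5]
width: 0.538
gripper_force: 40.0
t 8.75 pos [0.4989 0.0307 0.0883] j [ 0.26  0.47 -0.57  1.99  0.36  0.78 -0.56] F [ 0.2  0.5 -1.5] w 0.538 gf 40.0
 shift before turn [0.0017 0.0053 0.1183] after turn [0.0017 0.0051 0.1184] rows 1.1 | turn [-0.0009 -0.     -0.0004] rows 0.0
```

View pics/c2.png

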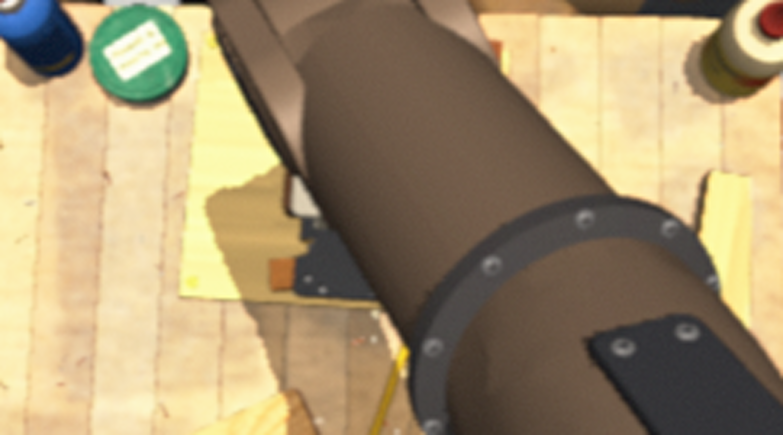

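The arm hides the gap from the top camera, so I lower a little and check from the side.

```bash
python3 -m creep '[[0,0,0.04,0,0,0],[0,0,0.04,0,0,0],[0,0,0.025,0,0,0],[0,0,0,0,0,0]]'; python3 -c "
from h import *
plan(*f2w(-.022,.012),.0395,1.525)
snap('side','s3.png');a=cv2.imread('pics/s3.png')[160:300,220:400];cv2.imwrite('pics/c3.png',cv2.resize(a,None,fx=4,fy=4,interpolation=cv2.INTER_CUBIC))"
```

```text
clock: 9.13
position: [0.4988, 0.0307, 0.0458]
ee_rot: [-2.273, -2.167, 0.002]
force: [-0.6, 0.6, -1.6]
width: 0.54
gripper_force: 40.0
t 9.13 pos [0.4988 0.0307 0.0458] j [ 0.23  0.53 -0.53  2.03  0.42  0.68 -0.62] F [-0.6  0.6 -1.6] w 0.54 gf 40.0
 shift before turn [0.0019 0.0054 0.0157] after turn [0.0018 0.0054 0.0158] rows 0.2 | turn [-0.0008  0.0002 -0.0011] rows 0.0
```

View pics/c3.png

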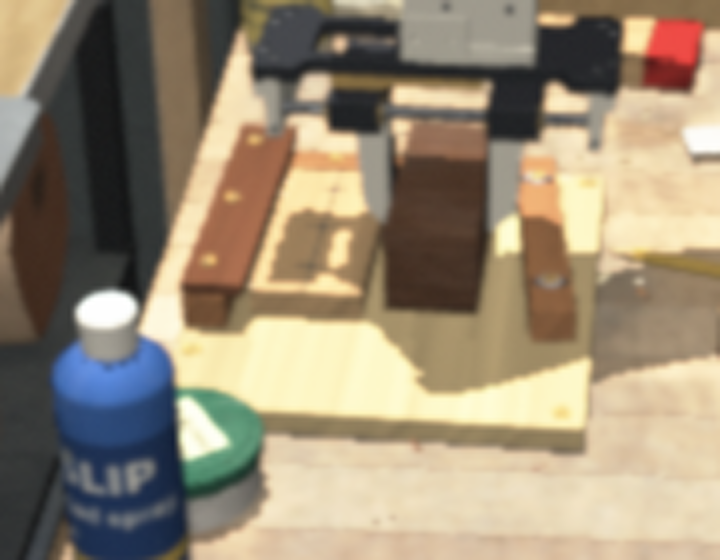

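The crop shows the packer at (440,250), clear between the blank (left) and the cleat (550,250), level and upright.

```bash
python3 -m creep '[[0,0,0.008,0,0,0],[0,0,0.007,0,0,0],[0,0.003,0,0,0,0],[0,0.003,0,0,0,0],[0,0.003,0,0,0,0],[0,0.003,0,0,0,0],[0,0.003,0,0,0,0],[0,0.003,0,0,0,0],[0,0.003,0,0,0,0],[0,0.003,0,0,0,0],[0,0.003,0,0,0,0],[0,0.003,0,0,0,0],[0,0.003,0,0,0,0],[0,0.003,0,0,0,0],[0,0,0,0,0,0]]'; python3 -c "
from h import *
plan(*f2w(-.005,.012),.0395,1.525);print(w2f(arm.observe()['position']))"
```

```text
clock: 10.43
position: [0.5141, 0.03, 0.0407]
ee_rot: [2.275, 2.166, 0.0]
force: [-0.5, -0.1, -2.0]
width: 0.541
gripper_force: 40.0
t 10.43 pos [0.5141 0.03   0.0407] j [ 0.22  0.56 -0.52  2.    0.42  0.69 -0.61] F [-0.5 -0.1 -2. ] w 0.541 gf 40.0
 shift before turn [0.0019 0.0095 0.003 ] after turn [0.0018 0.0095 0.003 ] rows 0.1 | turn [ 0.0001 -0.     -0.0017] rows 0.0
[-0.00879268  0.01126737]
```

```bash
python3 -m creep '[[0,0,0.003,0,0,0],[0,0.003,0,0,0,0],[0,0.003,0,0,0,0],[0,0.003,0,0,0,0],[0,0.003,0,0,0,0],[0,0.003,0,0,0,0],[0,0,0,0,0,0]]'; python3 -c "
from h import *
plan(*f2w(-.005,.012),.0395,1.525);print(w2f(arm.observe()['position']))"
```

```text
clock: 11.02
position: [0.5152, 0.0299, 0.04]
ee_rot: [-2.272, -2.165, 0.011]
force: [-15.5, 0.3, 20.7]
width: 0.541
gripper_force: 40.0
t 11.02 pos [0.5152 0.0299 0.04  ] j [ 0.22  0.56 -0.52  1.99  0.42  0.7  -0.61] F [-15.5   0.3  20.7] w 0.541 gf 40.0
 shift before turn [0.0018 0.0068 0.0012] after turn [0.0018 0.0068 0.0013] rows 0.1 | turn [-0.0034  0.0012 -0.0011] rows 0.1
[-0.00773282  0.01127725]
```

```bash
python3 -m creep '[[0,0,-0.0015,0,0,0],[0,0.003,0,0,0,0],[0,0.003,0,0,0,0],[0,0.003,0,0,0,0],[0,0,0,0,0,0],[0,0,0,0,0,0]]'; python3 -c "
from h import *
plan(*f2w(-.005,.012),.0395,1.525);print(w2f(arm.observe()['position']))"
```

```text
clock: 11.52
position: [0.5204, 0.0295, 0.04]
ee_rot: [-2.272, -2.166, 0.007]
force: [-13.8, 0.2, 14.6]
width: 0.543
gripper_force: 40.0
t 11.52 pos [0.5204 0.0295 0.04  ] j [ 0.22  0.57 -0.52  1.98  0.42  0.71 -0.61] F [-13.8   0.2  14.6] w 0.543 gf 40.0
 shift before turn [ 0.0022 -0.0063  0.0012] after turn [ 0.0022 -0.0063  0.0012] rows 0.1 | turn [-0.0024  0.0008 -0.0011] rows 0.0
[-0.00246145  0.01110723]
```

```bash
python3 -m creep '[[0,0,-0.0015,0,0,0],[0,0.003,0,0,0,0],[0,0.003,0,0,0,0],[0,0,0,0,0,0],[0,0,0,0,0,0]]'; python3 -c "
from h import *
plan(*f2w(-.005,.012),.0395,1.525);print(w2f(arm.observe()['position']))
snap('side','s4.png');a=cv2.imread('pics/s4.png')[160:300,220:400];cv2.imwrite('pics/c4.png',cv2.resize(a,None,fx=4,fy=4,interpolation=cv2.INTER_CUBIC))"
```

```text
clock: 11.93
position: [0.5206, 0.0293, 0.04]
ee_rot: [-2.27, -2.165, 0.013]
force: [-20.3, 0.3, 17.0]
width: 0.542
gripper_force: 40.0
t 11.93 pos [0.5206 0.0293 0.04  ] j [ 0.22  0.57 -0.52  1.98  0.42  0.71 -0.6 ] F [-20.3   0.3  17. ] w 0.542 gf 40.0
 shift before turn [ 0.0028 -0.0067  0.0014] after turn [ 0.0028 -0.0067  0.0014] rows 0.1 | turn [-0.0043  0.0013 -0.0007] rows 0.1
[-0.00232094  0.01087207]
```

View pics/c4.png

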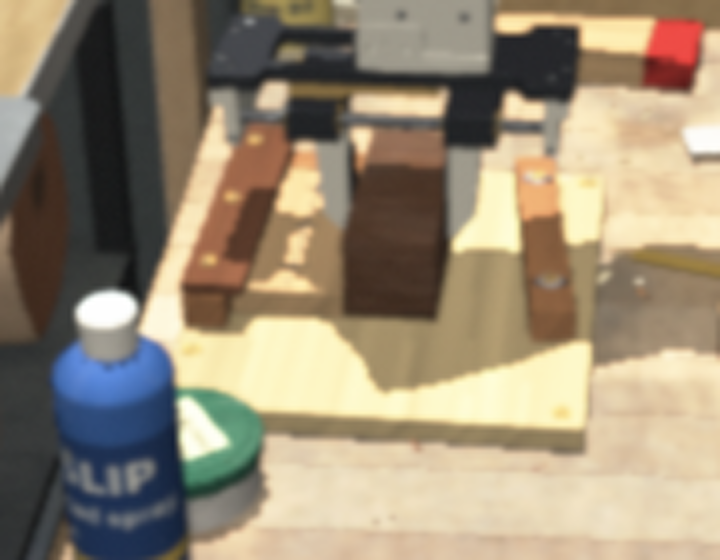

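The blank is now mostly under the lip and the packer is against it at (395,250).

```bash
python3 -m creep '[[0,0,-0.003,0,0,0],[0,0.004,0,0,0,0],[0,0.004,0,0,0,0],[0,0.004,0,0,0,0],[0,0,0,0,0,0],[0,0,0,0,0,0]]'; python3 -c "
from h import *
plan(*f2w(-.005,.012),.0395,1.525);print(w2f(arm.observe()['position']))"
```

```text
clock: 12.48
position: [0.5207, 0.0292, 0.0402]
ee_rot: [-2.266, -2.163, 0.023]
force: [-31.7, 1.9, 23.1]
width: 0.538
gripper_force: 40.0
t 12.48 pos [0.5207 0.0292 0.0402] j [ 0.22  0.57 -0.52  1.97  0.42  0.72 -0.6 ] F [-31.7   1.9  23.1] w 0.538 gf 40.0
 shift before turn [ 0.0029 -0.0071  0.0019] after turn [ 0.0029 -0.0071  0.0018] rows 0.1 | turn [-0.0081  0.002  -0.0004] rows 0.1
[-0.00216688  0.01083258]
```

```bash
sed -i 's/T=np.array(\[.5224,.0183\])/T=np.array([.5252,.0182])/' h.py
python3 -m creep '[[0,-0.005,0,0,0,0],[0,-0.005,0,0,0,0],[0,0,0,0,0,0]]' && python3 -m creep '[[0,0,0,0,0,0],[0,0,0,0,0,0],[0,0,0,0,0,0],[0,0,0,0,0,0],[0,0,0,0,0,0],[0,0,-0.03,0,0,0],[0,0,-0.06,0,0,0],[0,0,-0.08,0,0,0],[0,0,-0.08,0,0,0],[0,0,-0.08,0,0,0],[0,0,0,0,0,0]]' -1; python3 -c "
from h import *
plan(.4183,-.2477,.16,2.973);print(w2f(arm.observe()['position']))"
```

```text
clock: 12.73
position: [0.5206, 0.0293, 0.0401]
ee_rot: [-2.269, -2.164, 0.014]
force: [-16.9, 1.4, 3.7]
width: 0.542
gripper_force: 40.0
clock: 13.65
position: [0.5302, 0.0307, 0.1809]
ee_rot: [2.271, 2.162, 0.013]
force: [1.9, 0.9, 0.4]
width: 1.002
gripper_force: 0.0
t 13.65 pos [0.5302 0.0307 0.1809] j [ 0.31  0.39 -0.61  1.83  0.27  0.99 -0.47] F [1.9 0.9 0.4] w 1.002 gf 0.0
 shift before turn [-0.7089 -0.2459  0.0487] after turn [ 0.1589 -0.733   0.0523] rows 7.2 | turn [ 0.0045  0.0028 -0.6928] rows 11.6
[0.00439946 0.01270169]
```

```bash
python3 -m creep '[[-0.079,-0.027,0,0.0045,0.0028,0],[-0.079,-0.027,0,0,0,0],[-0.079,-0.027,0,0,0,0],[-0.079,-0.027,0,0,0,0],[-0.079,-0.027,0,0,0,0],[-0.079,-0.027,0,0,0,0],[-0.079,-0.027,0,0,0,0],[-0.079,-0.027,0,0,0,0],[-0.079,-0.027,0,0,0,0],[0,0,0,0,0,-0.058],[0,0,0,0,0,-0.058],[0,0,0,0,0,-0.058],[0,0,0,0,0,-0.058],[0,0,0,0,0,-0.058],[0,0,0,0,0,-0.058],[0,0,0,0,0,-0.058],[0,0,0,0,0,-0.058],[0,0,0,0,0,-0.058],[0,0,0,0,0,-0.058],[0,0,0,0,0,-0.058]]' && python3 -m creep '[[0,0,0,0,0,-0.054],[0,0,0,0,0,0],[0,0,0,0,0,0]]'; python3 -c "
from h import *
plan(.4183,-.2477,.005,2.973)
d=snap('top','top5.png');a=cv2.imread('pics/top5.png')[138:288,180:450];cv2.imwrite('pics/c5.png',cv2.resize(a,None,fx=2.9,fy=2.9,interpolation=cv2.INTER_CUBIC))"
```

```text
clock: 15.32
position: [0.4159, -0.2501, 0.1742]
ee_rot: [-0.434, -3.103, -0.007]
force: [0.2, 0.1, -0.4]
width: 1.0
gripper_force: 0.0
clock: 15.57
position: [0.4158, -0.2501, 0.1738]
ee_rot: [-0.273, -3.121, -0.008]
force: [-0.2, -0.3, -0.3]
width: 1.002
gripper_force: 0.0
t 15.57 pos [ 0.4158 -0.2501  0.1738] j [ 1.11  0.41 -0.87  1.91  0.36  1.    1.46] F [-0.2 -0.3 -0.3] w 1.002 gf 0.0
 shift before turn [-0.0092  0.005   0.4219] after turn [-0.0053  0.0069  0.4219] rows 4.0 | turn [ 0.0022 -0.0045 -0.0028] rows 0.1
```

View pics/c5.png

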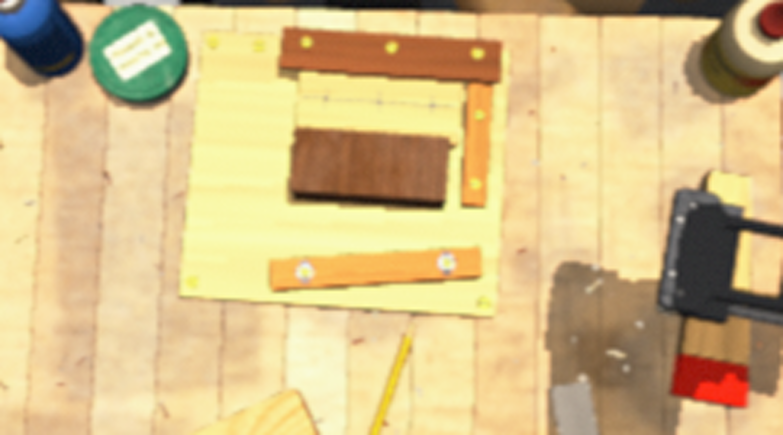

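The packer is at (370,166), square behind the blank, whose far edge is under the lip. The gripper is above the wedge.

```bash
python3 -m creep '[[-0.009,0.005,0.06,0.0022,-0.0045,-0.0028],[0,0,0.07,0,0,0],[0,0,0.08,0,0,0],[0,0,0.08,0,0,0],[0,0,0.06,0,0,0],[0,0,0.045,0,0,0],[0,0,0.02,0,0,0],[0,0,0,0,0,0]]'; python3 -c "
from h import *
plan(.4183,-.2477,.005,2.973)
d={**arm.get_image('top')};d['frame']=cv2.imread('pics/top5.png')[:,:,::-1].copy()
for n,p,q,z in [('packN',(292,197),(445,204),.065),('packF',(296,129),(448,137),.065),('packL',(296,132),(291,195),.065),('packR',(449,137),(445,203),.065),('lip',(280,66),(499,81),.044)]:
    a,b,r=edge(d,crop(*p),crop(*q),z,2);print(n,w2f(a).round(4),w2f(b).round(4),round(float(r),2))"
```

```text
clock: 16.28
position: [0.4185, -0.248, 0.0061]
ee_rot: [-0.261, -3.128, -0.001]
force: [-0.5, 0.3, -1.0]
width: 1.001
gripper_force: 0.0
t 16.28 pos [ 0.4185 -0.248   0.0061] j [ 0.92  0.63 -0.67  2.08  0.65  0.66  1.21] F [-0.5  0.3 -1. ] w 1.001 gf 0.0
 shift before turn [0.0005 0.0006 0.0027] after turn [0.0005 0.0006 0.0027] rows 0.0 | turn [ 0.0003 -0.0014  0.001 ] rows 0.0
packN [-0.0387  0.0642] [-0.0376 -0.0517] 0.1
packF [0.0155 0.0653] [ 0.0166 -0.0508] 0.08
packL [0.0126 0.0662] [-0.0362  0.0666] 0.11
packR [ 0.0166 -0.0521] [-0.0345 -0.0515] 0.05
lip [0.0667 0.0835] [ 0.0669 -0.0887] 0.17
```

```bash
python3 -m creep '[[0,0,0,0,0,0],[0,0,0,0,0,0],[0,0,0,0,0,0],[0,0,0,0,0,0],[0,0,0,0,0,0],[0,0,0,0,0,0],[0,0,0,0,0,0],[0,0,0,0,0,0],[0,0,0,0,0,0],[0,0,0,0,0,0],[0,0,-0.05,0,0,0],[0,0,-0.08,0,0,0],[0,0,-0.08,0,0,0],[0,0,-0.08,0,0,0],[0,0,-0.06,0,0,0],[0,0,-0.03,0,0,0],[0,0,0,0,0,0]]' 1 45; python3 -c "
from h import *
plan(.45,.15,.15,1.525)"
```

```text
clock: 17.75
position: [0.4205, -0.249, 0.1612]
ee_rot: [0.259, 3.128, -0.003]
force: [0.7, -0.1, -1.7]
width: 0.525
gripper_force: 44.6
t 17.75 pos [ 0.4205 -0.249   0.1612] j [ 1.09  0.42 -0.87  1.93  0.39  0.96  1.44] F [ 0.7 -0.1 -1.7] w 0.525 gf 44.6
 shift before turn [0.0914 0.996  0.0261] after turn [0.9998 0.0281 0.028 ] rows 9.6 | turn [4.000e-04 1.700e-03 6.929e-01] rows 11.6
```

```bash
python3 -m creep '[[0,0.083,0,0,0,0],[0,0.083,0,0,0,0],[0,0.083,0,0,0,0],[0,0.083,0,0,0,0],[0,0.083,0,0,0,0],[0,0.083,0,0,0,0],[0,0.083,0,0,0,0],[0,0.083,0,0,0,0],[0,0.083,0,0,0,0],[0,0.083,0,0,0,0],[0,0.083,0,0,0,0],[0,0,0,0,0,0.058],[0,0,0,0,0,0.058],[0,0,0,0,0,0.058],[0,0,0,0,0,0.058],[0,0,0,0,0,0.058],[0,0,0,0,0,0.058],[0,0,0,0,0,0.058],[0,0,0,0,0,0.058],[0,0,0,0,0,0.058]]' && python3 -m creep '[[0,0,0,0,0,0.058],[0,0,0,0,0,0.058],[0,0,0,0,0,0.054],[0,0,0,0,0,0],[0,0,0,0,0,0]]'; python3 -c "
from h import *
plan(*f2w(-.057,.22),.045,1.525)"
```

```text
clock: 19.42
position: [0.4781, 0.1112, 0.1571]
ee_rot: [-1.855, -2.533, 0.004]
force: [-0.1, 0.3, -1.6]
width: 0.526
gripper_force: 44.6
clock: 19.83
position: [0.4784, 0.1115, 0.1577]
ee_rot: [-2.264, -2.176, 0.004]
force: [0.0, -0.8, -0.8]
width: 0.524
gripper_force: 44.6
t 19.83 pos [0.4784 0.1115 0.1577] j [ 0.1   0.36 -0.55  1.94  0.23  0.91 -0.61] F [ 0.  -0.8 -0.8] w 0.524 gf 44.6
 shift before turn [ 0.3228 -0.0122  0.2816] after turn [ 0.3224 -0.015   0.2819] rows 4.1 | turn [-0.0013  0.0005  0.0029] rows 0.1
```

```bash
python3 -m creep '[[0.08,-0.003,0,-0.0013,0.0005,0.003],[0.08,-0.003,0,0,0,0],[0.08,-0.003,0.02,0,0,0],[0.08,-0.003,0.05,0,0,0],[0,0,0.07,0,0,0],[0,0,0.07,0,0,0],[0,0,0.05,0,0,0],[0,0,0.02,0,0,0],[0,0,0,0,0,0],[0,0,0,0,0,0]]'; python3 -c "
from h import *
plan(*f2w(-.057,.22),.0215,1.525)
d=snap('top','top6.png');a=cv2.imread('pics/top6.png')[138:288,180:450];cv2.imwrite('pics/c6.png',cv2.resize(a,None,fx=2.9,fy=2.9,interpolation=cv2.INTER_CUBIC))"
```

```text
clock: 20.67
position: [0.4807, 0.24, 0.0474]
ee_rot: [2.274, 2.167, 0.003]
force: [0.5, 0.8, -0.6]
width: 0.523
gripper_force: 44.6
t 20.67 pos [0.4807 0.24   0.0474] j [-0.21  0.57 -0.49  1.94  0.39  0.72 -0.98] F [ 0.5  0.8 -0.6] w 0.523 gf 44.6
 shift before turn [ 0.001  -0.0062  0.0647] after turn [ 0.0011 -0.0061  0.0647] rows 0.6 | turn [ 0.0007 -0.0005 -0.0011] rows 0.0
```

View pics/c6.png

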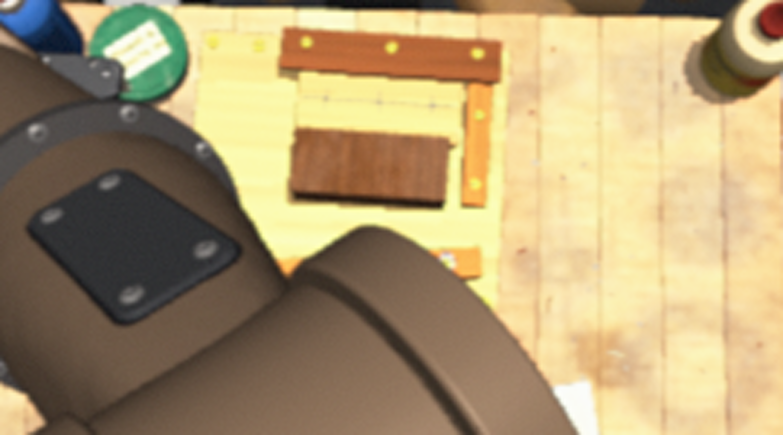

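The top view is blocked by the arm, but the packer and blank are unmoved (packer at (370,166)). I continue on geometry and force.

```bash
python3 -m creep '[[0,-0.002,0.02,0,0,0],[0,-0.002,0.025,0,0,0],[0,0,0.014,0,0,0],[0,0,0,0,0,0],[-0.02,0,0,0,0,0],[-0.02,0,0,0,0,0],[-0.02,0,0,0,0,0],[-0.02,0,0,0,0,0],[-0.02,0,0,0,0,0],[-0.02,0,0,0,0,0],[-0.02,0,0,0,0,0],[-0.02,0,0,0,0,0],[0,0,0,0,0,0]]'; python3 -c "
from h import *
plan(*f2w(-.056,.105),.0215,1.525);print(w2f(arm.observe()['position']))
d=snap('side','s7.png');a=cv2.imread('pics/s7.png')[160:300,220:400];cv2.imwrite('pics/c7.png',cv2.resize(a,None,fx=4,fy=4,interpolation=cv2.INTER_CUBIC))"
```

```text
clock: 21.8
position: [0.4759, 0.1738, 0.0235]
ee_rot: [2.277, 2.162, 0.001]
force: [-0.1, 0.0, -0.7]
width: 0.527
gripper_force: 44.6
t 21.8 pos [0.4759 0.1738 0.0235] j [-0.11  0.57 -0.47  2.03  0.43  0.63 -0.91] F [-0.1  0.  -0.7] w 0.527 gf 44.6
 shift before turn [-0.1204  0.0016  0.0051] after turn [-0.1204  0.0009  0.005 ] rows 1.2 | turn [ 0.0008  0.0002 -0.0028] rows 0.0
[-0.0563386   0.15315216]
```

View pics/c7.png

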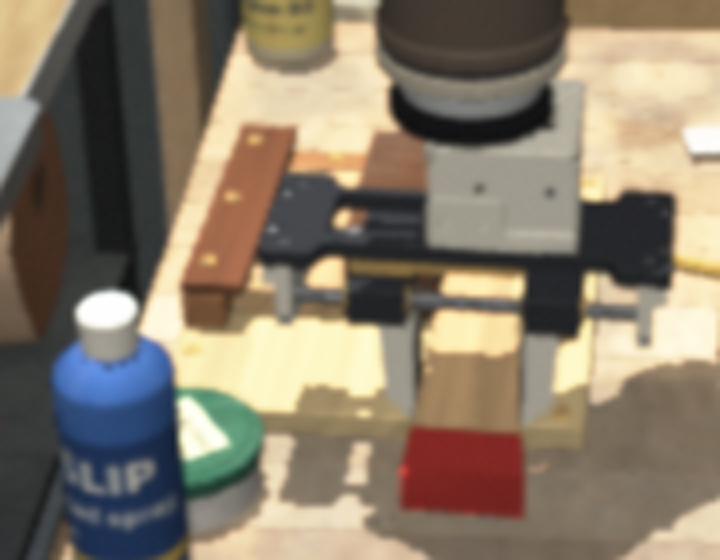

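The final crop shows the wedge level, red end at (462,470), pointing into the gap between packer and cleat. The tin is untouched.

```bash
python3 -m creep '[[-0.014,0,0,0,0,-0.0028],[-0.014,0,0,0,0,0],[-0.014,0,0,0,0,0],[-0.014,0,0,0,0,0],[-0.014,0,0,0,0,0],[-0.014,0,0,0,0,0],[-0.014,0,0,0,0,0],[0,0,0.004,0,0,0],[0,0,0.002,0,0,0],[0,0,0,0,0,0]]'; python3 -c "
from h import *
plan(*f2w(-.056,.105),.0215,1.525);print(w2f(arm.observe()['position']))"
```

```text
clock: 22.68
position: [0.4744, 0.1352, 0.0223]
ee_rot: [2.269, 2.168, 0.001]
force: [-4.7, -8.7, 22.7]
width: 0.529
gripper_force: 44.9
t 22.68 pos [0.4744 0.1352 0.0223] j [-0.03  0.55 -0.47  2.07  0.43  0.61 -0.85] F [-4.7 -8.7 22.7] w 0.529 gf 44.9
 shift before turn [-0.0238  0.0003  0.002 ] after turn [-0.0238  0.0003  0.002 ] rows 0.2 | turn [0.0012 0.0009 0.0002] rows 0.0
[-0.05611652  0.11452094]
```

```bash
python3 -m creep '[[0,0,-0.003,0,0,0],[0,0,0,0,0,0],[0,0,0,0,0,0],[0,0,0,0,0,0],[0,0,0,0,0,0],[0,0,-0.04,0,0,0],[0,0,-0.07,0,0,0],[0,0,-0.07,0,0,0],[0,0,0,0,0,0]]' -1 && python3 -m creep '[[0.06,0,0,0,0,0],[0.08,0,0,0,0,0],[0.08,0,0,0,0,0],[0.06,0,0,0,0,0],[0,0,0,0,0,0],[0,0,0,0,0,0],[0,0,0,0,0,0],[0,0,0,0,0,0],[0,0,0,0,0,0],[0,0,0,0,0,0],[0,0,0,0,0,0],[0,0,0,0,0,0]]' 1 40; python3 -c "
from h import *
plan(*f2w(-.057,.225),.021,1.525);print(w2f(arm.observe()['position']))
d=snap('side','s8.png');im=cv2.cvtColor(d['frame'],cv2.COLOR_RGB2HSV)
c=mask(im,(0,180,60),(8,255,255),(290,220,400,320));b=cv2.boundingRect(c);print(b)
ap=cv2.approxPolyDP(cv2.convexHull(c),3,True).reshape(-1,2);print(ap.tolist());print([w2f(ray(d,p,.041)).round(3).tolist() for p in ap],[w2f(ray(d,p,.015)).round(3).tolist() for p in ap])"
```

```text
clock: 23.43
position: [0.4764, 0.1385, 0.0985]
ee_rot: [2.267, 2.171, 0.012]
force: [1.3, 0.4, 0.0]
width: 1.002
gripper_force: 0.0
clock: 24.43
position: [0.4792, 0.2484, 0.0946]
ee_rot: [2.27, 2.171, 0.004]
force: [0.1, 0.0, 0.4]
width: 0.177
gripper_force: 0.0
t 24.43 pos [0.4792 0.2484 0.0946] j [-0.18  0.51 -0.54  1.9   0.35  0.83 -0.95] F [0.1 0.  0.4] w 0.177 gf 0.0
 shift before turn [-0.0074 -0.0018  0.1841] after turn [-0.0072 -0.0014  0.1841] rows 1.8 | turn [ 0.0011 -0.0005  0.0007] rows 0.0
[-0.05644226  0.22786933]
(324, 257, 27, 18)
[[349, 259], [350, 274], [324, 270], [329, 257]]
[[-0.079, 0.163], [-0.084, 0.21], [-0.035, 0.203], [-0.04, 0.161]] [[-0.076, 0.127], [-0.082, 0.176], [-0.031, 0.169], [-0.036, 0.125]]
```

```bash
python3 -m creep '[[0,0,0.05,0,0,0],[0,0,0.06,0,0,0],[0,0,0.05,0,0,0],[0,0,0.025,0,0,0],[0,0,0,0,0,0],[-0.015,0,0,0,0,0],[-0.015,0,0,0,0,0],[-0.015,0,0,0,0,0],[-0.015,0,0,0,0,0],[-0.01,0,0,0,0,0],[-0.01,0,0,0,0,0],[-0.01,0,0,0,0,0],[-0.01,0,0,0,0,0],[-0.01,0,0,0,0,0],[-0.01,0,0,0,0,0]]'; python3 -c "
from h import *
plan(*f2w(-.057,.145),.021,1.525);print(w2f(arm.observe()['position']))"
```

```text
clock: 25.73
position: [0.4772, 0.201, 0.0206]
ee_rot: [2.269, 2.172, 0.004]
force: [0.5, 2.1, 1.2]
width: 0.005
gripper_force: 1.0
t 25.73 pos [0.4772 0.201  0.0206] j [-0.15  0.59 -0.49  2.01  0.44  0.65 -0.96] F [0.5 2.1 1.2] w 0.005 gf 1.0
 shift before turn [-0.0885 -0.002  -0.0011] after turn [-0.0885 -0.0018 -0.0009] rows 0.8 | turn [ 0.0012 -0.0008  0.0011] rows 0.0
[-0.0562829   0.18039397]
```

```bash
python3 -m creep '[[-0.01,0,0,0,0,0],[-0.01,0,0,0,0,0],[-0.01,0,0,0,0,0],[-0.01,0,0,0,0,0],[-0.01,0,0,0,0,0],[-0.01,0,0,0,0,0],[0,0,0,0,0,0]]'; python3 -c "
from h import *
plan(*f2w(-.057,.145),.021,1.525);print(w2f(arm.observe()['position']))"
```

```text
clock: 26.32
position: [0.4759, 0.1756, 0.0203]
ee_rot: [2.27, 2.17, 0.002]
force: [0.1, -0.4, -0.4]
width: 0.005
gripper_force: 0.0
t 26.32 pos [0.4759 0.1756 0.0203] j [-0.1   0.58 -0.49  2.03  0.45  0.63 -0.93] F [ 0.1 -0.4 -0.4] w 0.005 gf 0.0
 shift before turn [-0.0251 -0.0015 -0.0017] after turn [-0.0251 -0.0014 -0.0017] rows 0.2 | turn [ 0.0008 -0.      0.0005] rows 0.0
[-0.05642327  0.15503381]
```

```bash
python3 -m creep '[[-0.005,0,0,0,0,0],[-0.005,0,0,0,0,0],[-0.005,0,0,0,0,0],[-0.005,0,0,0,0,0],[0,0,0,0,0,0]]'; python3 -c "
from h import *
plan(*f2w(-.057,.145),.021,1.525);print(w2f(arm.observe()['position']))"
```

```text
clock: 26.73
position: [0.4762, 0.1693, 0.0207]
ee_rot: [2.269, 2.172, 0.006]
force: [1.9, 3.3, -0.3]
width: 0.007
gripper_force: 1.4
t 26.73 pos [0.4762 0.1693 0.0207] j [-0.09  0.57 -0.49  2.04  0.45  0.63 -0.92] F [ 1.9  3.3 -0.3] w 0.007 gf 1.4
 shift before turn [-0.0092 -0.003  -0.0009] after turn [-0.0092 -0.003  -0.0009] rows 0.1 | turn [ 0.0014 -0.001   0.001 ] rows 0.0
[-0.05581325  0.14869947]
```

```bash
python3 -m creep '[[-0.005,0,0,0,0,0],[-0.005,0,0,0,0,0],[-0.005,0,0,0,0,0],[0,0,0,0,0,0],[0,0,0,0,0,0]]'; python3 -c "
from h import *
plan(*f2w(-.057,.135),.021,1.525);print(w2f(arm.observe()['position']))"
```

```text
clock: 27.15
position: [0.4764, 0.168, 0.0212]
ee_rot: [-2.265, -2.174, -0.015]
force: [1.7, 15.5, -3.4]
width: 0.005
gripper_force: 7.7
t 27.15 pos [0.4764 0.168  0.0212] j [-0.08  0.57 -0.49  2.04  0.45  0.62 -0.91] F [ 1.7 15.5 -3.4] w 0.005 gf 7.7
 shift before turn [-0.0309 -0.0037  0.0004] after turn [-0.031  -0.0036  0.0006] rows 0.3 | turn [ 0.0023 -0.0039  0.0024] rows 0.1
[-0.05556586  0.1473806 ]
```

```bash
python3 -m creep '[[-0.005,0,0,0,0,0],[-0.005,0,0,0,0,0],[-0.005,0,0,0,0,0],[0,0,0,0,0,0],[0,0,0,0,0,0]]'; python3 -c "
from h import *
plan(*f2w(-.057,.135),.021,1.525);print(w2f(arm.observe()['position']))"
```

```text
clock: 27.57
position: [0.4764, 0.1677, 0.0219]
ee_rot: [-2.258, -2.176, -0.025]
force: [1.7, 31.2, -7.3]
width: 0.006
gripper_force: 15.5
t 27.57 pos [0.4764 0.1677 0.0219] j [-0.07  0.57 -0.5   2.05  0.44  0.62 -0.9 ] F [ 1.7 31.2 -7.3] w 0.006 gf 15.5
 shift before turn [-0.0302 -0.0039  0.0017] after turn [-0.0302 -0.0036  0.0022] rows 0.3 | turn [ 0.0032 -0.0076  0.0042] rows 0.2
[-0.05554117  0.14709945]
```

```bash
python3 -m creep '[[-0.003,0,0.003,0,0,0],[-0.003,0,0.003,0,0,0],[0,0,0,0,0,0],[0,0,0,0,0,0],[0,0,0,0,0,0],[0,0,0,0,0,0]]'; python3 -c "
from h import *
plan(*f2w(-.057,.135),.021,1.525);print(w2f(arm.observe()['position']))
d=snap('top','t9.png');g=d['frame'];h=cv2.cvtColor(g,cv2.COLOR_RGB2HSV)
m=cv2.inRange(h,np.array((5,90,95)),np.array((14,255,200)));k=np.zeros_like(m);k[180:215,275:345]=m[180:215,275:345];print('packer px',int((k>0).sum()),cv2.boundingRect(k))
d0=cv2.imread('pics/top5.png')[:,:,::-1].copy();h0=cv2.cvtColor(d0,cv2.COLOR_RGB2HSV);m=cv2.inRange(h0,np.array((5,90,95)),np.array((14,255,200)));k=np.zeros_like(m);k[180:215,275:345]=m[180:215,275:345];print('before',int((k>0).sum()),cv2.boundingRect(k))
for n,p,q,z in [('packF',(296,129),(448,137),.065),('packR',(449,137),(445,203),.065),('lip',(280,66),(499,81),.044)]:
    a,b,r=edge(d,crop(*p),crop(*q),z,2);print(n,w2f(a).round(4),w2f(b).round(4),round(float(r),2))
e=snap('side','s9.png');c=mask(cv2.cvtColor(e['frame'],cv2.COLOR_RGB2HSV),(0,180,60),(8,255,255),(290,200,400,320));ap=cv2.approxPolyDP(cv2.convexHull(c),2,True).reshape(-1,2);print(ap.tolist())
Z=f2w(-.0815,.138),f2w(-.024,.138);print(proj(e,[[*Z[0],.041],[*Z[1],.041],[*Z[1],.015],[*Z[0],.015]]).round(1).tolist())"
```

```text
clock: 28.07
position: [0.4765, 0.1675, 0.0209]
ee_rot: [-2.255, -2.177, -0.03]
force: [-5.1, 35.1, 11.4]
width: 0.01
gripper_force: 17.3
t 28.07 pos [0.4765 0.1675 0.0209] j [-0.06  0.57 -0.5   2.05  0.45  0.61 -0.9 ] F [-5.1 35.1 11.4] w 0.01 gf 17.3
 shift before turn [-0.0299 -0.0042 -0.0008] after turn [-0.0299 -0.0038 -0.0003] rows 0.3 | turn [ 0.004  -0.0086  0.0051] rows 0.2
[-0.05545648  0.14697156]
packer px 548 (295, 183, 47, 26)
before 1125 (280, 183, 63, 26)
packF [0.0159 0.0653] [ 0.0168 -0.0508] 0.13
packR [ 0.0166 -0.0522] [-0.0345 -0.0515] 0.06
lip [0.0667 0.0835] [ 0.0669 -0.0887] 0.17
[[351, 243], [352, 257], [348, 258]]
[[351.3, 251.5], [322.3, 249.8], [322.4, 260.6], [351.2, 262.3]]
```

```bash
python3 -c "
from h import *
e=snap('side')
for n in ('s7','s8','s9'):
    im=cv2.imread('pics/%s.png'%n);h=cv2.cvtColor(im,cv2.COLOR_BGR2HSV);c=mask(h,(0,150,40),(10,255,255),(290,200,400,320));ap=cv2.approxPolyDP(cv2.convexHull(c),2,True).reshape(-1,2);print(n,ap.tolist())
    br=max(ap.tolist(),key=lambda p:p[0]+p[1]);print([w2f(ray(e,br,z)).round(4).tolist() for z in (.015,.0165)])
im=cv2.imread('pics/s9.png');print(im[238:272,350].tolist())"
```

```text
s7 [[323, 267], [349, 269], [349, 288], [321, 286]]
[[-0.0834, 0.2186], [-0.0835, 0.2204]]
s8 [[325, 258], [349, 257], [350, 275], [325, 274]]
[[-0.0823, 0.1793], [-0.0824, 0.1812]]
s9 [[353, 242], [353, 258], [347, 259], [348, 242]]
[[-0.0841, 0.1232], [-0.0842, 0.1253]]
[[39, 36, 36], [38, 35, 36], [39, 36, 49], [43, 43, 100], [53, 56, 169], [56, 61, 199], [43, 46, 157], [38, 41, 132], [36, 39, 129], [36, 39, 129], [36, 40, 129], [36, 39, 129], [35, 38, 126], [33, 35, 119], [32, 35, 116], [32, 35, 115], [32, 35, 114], [32, 35, 114], [31, 35, 113], [32, 35, 114], [33, 35, 115], [40, 49, 120], [67, 91, 136], [99, 135, 160], [108, 147, 167], [108, 147, 168], [108, 148, 169], [110, 150, 171], [108, 149, 170], [97, 133, 152], [90, 124, 141], [89, 121, 139], [89, 121, 137], [89, 117, 133]]
```

```bash
python3 -c "
from h import *
s=arm.observe();print(s['clock'],s['force']);print(arm.sign_off())"
```

```text
28.2167 [-5.72566918 34.96089    11.81856148]
the job is handed in; nothing more can be done
None
```

I handed the job in at 28.2 s with the blank pushed home under the lip, the packer square behind it, and the wedge tight in the gap with the fingers still pushing it at about 35 N; the tin and glue bottle were not touched, and the sign-off gave no verdict.

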